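Empty the cup press and hold its knock-out plate flush

ROBOT

A 7-joint arm with a two-finger parallel gripper is mounted at the origin on a cart in front of the work surface, level with it; the furniture and walls round the work are solid. World frame = base frame: x ahead of the robot, y to its left, z up, the work surface at z = 0. Lengths are in m, angles in rad, forces in N, time in s.
With the tool pointing down it reaches from about 0.425 to 0.875 m from the base axis. Payload 4.7 kg.
Tool frame: the origin (TCP) lies between the finger pads, 19 mm behind the fingertips; this is the grasp point; z points along the fingers, y is the direction in which the jaws open and shut (so a half turn about z gives the same grasp; the last joint's range is limited). The gripper opens to 87 mm and grips with 3 to 60 N. Pads are 19 mm wide; open, the fingers measure 117 mm over their backs; the gripper's body (75 mm by 190 mm) begins 51 mm behind the grasp point.
Start: joints at [-1.309, 0.321, -0.07, 1.45, 0.023, 1.371, -0.057], TCP at [0.159, 0.63, 0.241] pointing down, gripper open.
Joint ranges: [-2.86, 2.86], [-0.3, 2.09], [-1.38, 1.24], [0.06, 2.45], [-1.56, 4.7], [0.09, 2.05], [-2.69, 2.69]. Speed limits (rad/s): [2.57, 2.57, 3.14, 3.14, 3.14, 3.14, 3.14].

INTERFACE

Orientations are given as a rotation vector (axis times angle).
In Python, from bench import ctrl gives the robot as it stands. The module is installed in compiled form; this text tells all that it offers.
- The arm moves only by the tool step_arm, never from a script. Its argument "plan" is a list of rows, each a list of 3 entries, a list of its own where there are three numbers: the turn, a rotation vector about the tool's x, y, z in rad, then the shift along the tool's x, y, z in m, then the closure in counts, from 0 (fully open) to 255 (shut). In form: [[[rx, ry, rz], [x, y, z], hand], ...]. A call has exactly 10 rows; each row is the pose to reach, as a shift and turn from the pose commanded when the call began, along the tool's axes at that moment; what a row does not reach only later rows make up. A row lasts 1/8 s, in which the tool goes at most 62.5 mm and 10.7 degrees, less where a joint would pass 70% of its speed; a pose out of reach is approached as far as the arm can. A call with a gripper value outside its range is refused whole. The fingers move at their own pace and stop on an object; "squeeze" is the grip in N (left out, the last holds). Time passes only in rows, so rows that repeat a pose let the fingers close, or fill a call up. It gives the time, the measured TCP pose, the force and the opening at its end, in the units of the state.
- ctrl.get_state(): the state, without advancing time (a new reading comes with each control period).
- ctrl.get_image(name): name is "scene" or "top"; returns the picture (400x640x3 uint8, red, green, blue); there is no depth.
- ctrl.calibration(name): a dict with "fov_y" (degrees; the focal length in pixels is half the picture's height over the tangent of half this angle, whatever the lens; pixels are square), "cx", "cy" (the principal point, pixels), "k1" (the pictures are not rectified: a ray, as slopes to the right and down, at radius r is drawn at 1 + k1 r^2 times it, then the intrinsics apply), "rvec" (rotation vector, rad) and "tvec" (3), from world to camera coordinates, as OpenCV has them. Camera axes: x right, y down, z forward; pixel columns grow to the right and rows downward; lengths in m; the calibration is good to about 2 mm. A picture is of the moment at which its call begins. calibration takes no time and is no camera call.
- ctrl.close_job(): hands the job in, once; it reports no verdict.
Trained networks look in the newest picture that a camera, given by its name, has taken for a name from the list of things; names that differ only in an ending like _2 or _b are one class to them, and where a whole thing is asked for, a point or a joint stands for the part that bears it (a point fixed in the world has none). Each returns a list of dicts, best first, with "score" (0 to 1); they miss things now and then, are a little off and sometimes report something else, mostly with a low value. They report only what shows in the picture. A call takes as long as a camera call. They do not tell look-alikes from the thing itself.
- ctrl.cut_out(camera, label): "pixels" (400x640 bool, what is visible of it) and "rect" ([left, top, width, height] in pixels, round what is visible of it).
The state is a dict: "time": time; "joint_positions": joint angles; "qd": joint speeds; "joint_torque": joint torques, N m; "position": TCP position; "tool_rot": TCP orientation; "ft_force": force on the tool from outside, world axes, zero at the start; "torque": the same for the moment, N m; "grip_width": opening from 0.0 (shut) to 1.0 (fully open).
Only numpy, scipy, OpenCV 4.12 (cv2) and the standard library are available. Lean on these libraries where they do the work, as an engineer would, in place of code of your own. Each camera call takes 0.05 s, during which the arm holds its last target.

TASK

Lift the crisp baked cup out of the open cup press and set it down gently, upright, on the empty part of the sheet tray beside the other two cups, without disturbing those or the salt shaker. Then turn the press's black knob clockwise by feel to its third click (the red mark), not on to the fourth, so that the plate in the die comes up flush with the die face for wiping. The knob springs back when let go, so keep it gripped there: finish while still holding it at the third stop.

Things in the scene. Friction and masses are not known exactly. Their poses are not given: they have to be found in the camera images.
- press: Cup press fixed on the worktop: steel body 170 mm (x) by 290 mm (y), deck 55 mm up, from y = -205 to +85 mm, the knob on it at x -15, y -140 mm. Origin on the worktop under the die's axis; z up, +x to the rear, where the upper half stands open, leaning back: hinge lugs (80 mm up) 65 mm behind the die's axis, handle 240 mm up. Nothing hangs over die or knob.
- die_face (a point): Centre of the die's face, on its axis, 72 mm above the worktop; axes as the press's. The die is a dark iron ring 124 mm across with a round cavity 58 mm wide, whose floor is the knock-out plate.
- cup: The crisp golden-brown fluted cup to move, at first upright in the die, foot 12 mm below the die face, upper 18 mm free. 35 to 60 g, hollow, 30 mm tall, wall 4.5 mm; 45 mm across the foot, 53 mm at 12 mm up, 60 to 61 mm from 19 mm up to the rim. Origin at the centre of its foot, z up. Grip the rim from outside, fingers closing along the press's y, tips above the die face; it comes straight up.
- tray: Small aluminium sheet tray with a paper liner, 165 mm (x) by 245 mm (y), rim 21 mm high, fixed on the worktop. Origin at the centre of its underside, floor 3 mm above it; z up.
- tray_free (a point): Point on the tray's floor in the middle of its empty half (36 mm from the tray's middle toward its -x side); the other cups stand in the +x half, their axes at least 70 mm from this line in x. Axes as the tray's: release with the fingers closing along y.
- cup_left: Another crisp cup of the same size, standing in the +x half of the tray; leave it alone. Origin at the centre of its foot.
- cup_right: Another crisp cup of the same size, standing in the +x half of the tray; leave it alone. Origin at the centre of its foot.
- shaker: Clear salt shaker with a grey top, 44 mm wide, 90 mm tall, on the worktop to the right of the press; leave it alone. Origin at the centre of its underside.
- knob (a joint): Angle of the knob in rad: 0 at home, growing clockwise seen from above, end stop at 1.9. A click every 20 degrees (0.349), five after home; the third, at 1.047, has the red mark on the bezel. A spring turns it back home when let go. It takes 0.09 N m to leave home and 0.13 to leave a stop, falling to about 0.03 as it drops into the next; grip with about 30 N.
- knob_grip (a point): On the knob's upright axis, 88 mm above the worktop; turns with it. The knob is a black bar 48 mm long (point x) and 12 mm wide (point y), flat sides from 66 to 96 mm above the worktop, on a 48 mm disc, top 66 mm up. Pinch the 12 mm from straight above with the TCP here or up to 4 mm higher. White pointer on its -x end; yaw is the press's + 30 degrees at home, - 30 at the third stop.
- plate (a joint): Height of the knock-out plate (steel disc, 55 mm) in m: 0 with the knob at home, when it lies 12 mm below the die face; the knob lifts it 4 mm a stop, so 0.012 at the third stop, flush with the face.
There are look-alikes about, which are no part of the job. What is shaped like the cup but turquoise is not meant.

How it is judged:
On the way, in this order (a step that is already met when the one before it is completed fails the run):
1. the cup is lifted clear of the die by the fingers (z of cup in the frame of die_face above 0.006 m and contact force between cup and the fingers above 0.3 N and contact force between cup and press below 0.05 N), for 0.1 s.
2. the cup stands upright on the tray's floor and is let go (x of cup in the frame of tray between -0.082 and 0.082 m and y of cup in the frame of tray between -0.122 and 0.122 m and z of cup in the frame of tray below 0.008 m and angle between cup's own z axis and vertical below 0.12 rad and contact force between cup and the fingers below 0.05 N and linear speed of cup below 0.03 m/s), for 0.3 s.
3. the knob is gripped at its third stop (value of joint knob between 0.947 and 1.147 rad and contact force between knob and the fingers above 2 N), for 0.3 s.
At the end, for the whole second after the job is handed in: The fingers still grip the knob (more than 2 N) within 0.1 rad of its third stop (1.047 rad), the knock-out plate is within 1.5 mm of flush with the die face, and the cup stands upright (within 0.12 rad) on the tray's floor (all of step 3 and value of joint plate between 0.0105 and 0.0135 m and x of cup in the frame of tray between -0.082 and 0.082 m and y of cup in the frame of tray between -0.122 and 0.122 m and z of cup in the frame of tray below 0.008 m and angle between cup's own z axis and vertical below 0.12 rad); the arm keeps its last pose, push and grip.
It fails at once if the knob is run on over the crest to the fourth stop (value of joint knob above 1.3 rad).
It fails at once if the plate is raised under the cup in the die (value of joint knob above 0.25 rad and horizontal distance between cup and die_face below 0.03 m).
It fails at once if the cup is handled roughly: pressed hard on the tray, dropped (out of the fingers and moving faster than 0.6 m/s) or tipped over (contact force between cup and tray above 30 N or (contact force between cup and the fingers below 0.05 N and linear speed of cup above 0.6 m/s) or angle between cup's own z axis and vertical above 1 rad).
It fails at once if another cup or the shaker is disturbed (distance of any of cup_left, cup_right, shaker from where it was at the start of the episode above 0.025 m).
It also fails if it takes over 64 s, if anything falls off the work surface, if the arm or the gripper's body presses on something with over 40 N, if the wrist force passes 120 N, or if a joint passes its speed limit or range.

## Working session

There is one attempt and no reset: what is moved stays moved. The work goes in short steps, Python scripts to look and compute and a tool call to move; the robot and the scene stay as the last step left them, time stands still between calls to the robot, and variables do not carry over. Pictures are saved under pics/ and viewed, and the job is handed in when it is done.

Besides the shell and the picture viewer there is one more tool, called after "Call:" as a command line: name --argument value ..., lists and objects as JSON in quotes. step_arm: Moves the arm, as the interface text tells. Its arguments: {"type":"object","properties":{"plan":{"type":"array"},"squeeze":{"type":"number"}},"required":["plan"]}

```bash
mkdir -p pics; cat > h.py <<'E'
import numpy as np,cv2
from bench import ctrl
def cal(n):
    c=ctrl.calibration(n);f=200/np.tan(np.radians(c['fov_y'])/2)
    return c,f,cv2.Rodrigues(np.array(c['rvec'],float))[0],np.array(c['tvec'],float)
def ray(n,uv):
    c,f,R,t=cal(n)
    K=np.array([[f,0,c['cx']],[0,f,c['cy']],[0,0,1.]])
    p=cv2.undistortPoints(np.array(uv,float).reshape(-1,1,2),K,np.array([c['k1'],0,0,0.])).reshape(-1,2)
    d=np.c_[p,np.ones(len(p))]@R
    return -R.T@t,d/np.linalg.norm(d,axis=1)[:,None]
def atz(n,uv,z):
    o,d=ray(n,uv);return o+d*((z-o[2])/d[:,2])[:,None]
def proj(n,P):
    c,f,R,t=cal(n)
    K=np.array([[f,0,c['cx']],[0,f,c['cy']],[0,0,1.]])
    return cv2.projectPoints(np.array(P,float).reshape(-1,1,3),np.array(c['rvec'],float),t,K,np.array([c['k1'],0,0,0.]))[0].reshape(-1,2)
def tri(uv1,uv2,n1='scene',n2='top'):
    o1,d1=ray(n1,[uv1]);o2,d2=ray(n2,[uv2]);d1=d1[0];d2=d2[0]
    s=np.linalg.lstsq(np.c_[d1,-d2],o2-o1,rcond=None)[0]
    a=o1+s[0]*d1;b=o2+s[1]*d2
    return (a+b)/2,np.linalg.norm(a-b)
E
python3 - <<'E'
from h import *
np.set_printoptions(precision=4,suppress=True)
for n in('scene','top'):
    im=ctrl.get_image(n);cv2.imwrite(f'pics/{n}0.png',im[:,:,::-1]);print(n,ctrl.calibration(n), cal(n)[2].T@-cal(n)[3])
    for l in('cup','tray','shaker','knob','press','plate'):
        for r in ctrl.cut_out(n,l)[:5]:
            m=r['pixels'];ys,xs=np.nonzero(m);print(l,round(r['score'],2),r['rect'],xs.mean().round(1),ys.mean().round(1),m.sum())
print(ctrl.get_state())
E
```

```text
scene {'fov_y': 50.356910004515996, 'cx': 318.3527952439188, 'cy': 197.41417273337575, 'k1': 0.0314236411136491, 'rvec': array([ 1.8009, -1.0677,  0.661 ]), 'tvec': array([-0.2436,  0.2766,  0.917 ])} [-0.496  -0.5528  0.652 ]
cup 0.88 [426.2, 262.8, 19.2, 22.4] 437.4 272.7 412
cup 0.71 [314.4, 198.7, 20.4, 11.9] 325.9 203.0 235
cup 0.48 [291.9, 187.6, 18.9, 19.6] 301.0 197.2 212
tray 0.84 [226.1, 189.4, 56.4, 33.5] 250.9 209.5 986
shaker 0.64 [430.4, 226.7, 18.8, 36.4] 438.8 245.1 494
knob 0.62 [358.7, 207.5, 15.5, 18.7] 367.2 219.1 174
knob 0.32 [431.8, 228.4, 14.8, 33.7] 438.7 245.3 416
press 0.7 [288.7, 135.3, 111.1, 118.0] 346.1 208.4 5122
top {'fov_y': 53.337755763584155, 'cx': 318.06969260010794, 'cy': 197.6187756679545, 'k1': -0.08391840564423825, 'rvec': array([ 2.1416, -2.1884,  0.0928]), 'tvec': array([0.0089, 0.5166, 1.2675])} [ 0.3898 -0.017   1.312 ]
cup 0.85 [270.6, 159.2, 17.4, 19.5] 279.0 170.1 279
cup 0.81 [318.3, 190.0, 15.5, 18.8] 325.5 199.0 307
cup 0.77 [428.7, 223.1, 20.9, 15.2] 439.0 230.1 234
tray 0.59 [188.7, 186.8, 77.4, 56.5] 227.7 215.8 3641
shaker 0.52 [425.0, 195.0, 16.9, 14.5] 431.3 201.0 184
knob 0.72 [363.1, 201.0, 12.9, 12.4] 369.8 204.3 150
press 0.94 [299.5, 134.1, 91.7, 92.5] 340.7 190.3 5618
plate 0.56 [297.7, 134.5, 91.4, 90.7] 340.4 190.5 5731
{'time': 0.7, 'joint_positions': array([-1.3089,  0.321 , -0.0701,  1.4505,  0.0226,  1.3708, -0.0569]), 'qd': array([-0.0008,  0.0004,  0.0013,  0.0003,  0.0003,  0.0012, -0.0004]), 'joint_torque': array([  0.0008, -49.0965,  -0.4021, -31.269 ,  -0.0634,   0.0341,
         0.    ]), 'position': array([0.1594, 0.6302, 0.2413]), 'tool_rot': array([0.3882, 3.1175, 0.0001]), 'ft_force': array([-0.6577, -0.7012, -0.6689]), 'torque': array([ 0.0151,  0.0294, -0.0136]), 'grip_width': 1.0007420269703444}
```

```bash
python3 - <<'E'
import cv2
a=cv2.imread('pics/scene0.png');b=cv2.imread('pics/top0.png')
cv2.imwrite('pics/sc.png',cv2.resize(a[120:300,200:470],None,fx=2.9,fy=2.9,interpolation=3))
cv2.imwrite('pics/tc.png',cv2.resize(b[120:280,180:460],None,fx=2.85,fy=2.85,interpolation=3))
E
```

```text
(no output)
```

View pics/scene0.png

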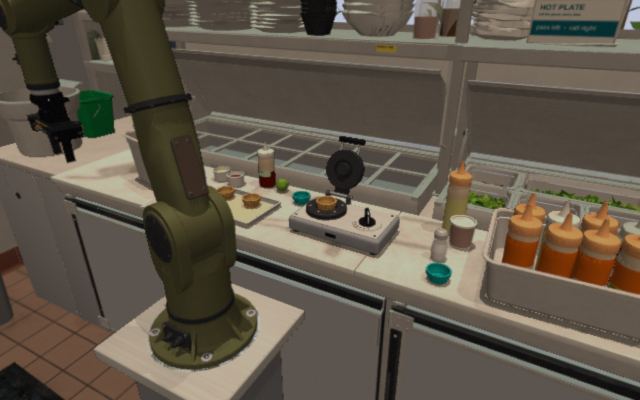

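View pics/sc.png

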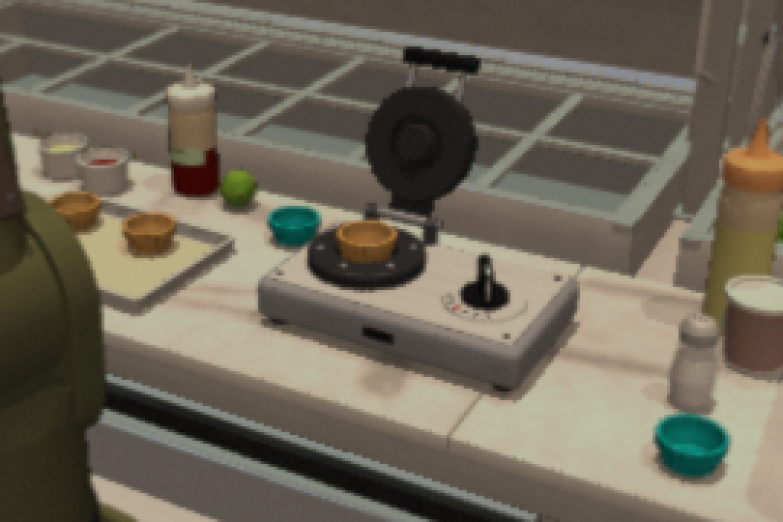

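View pics/tc.png

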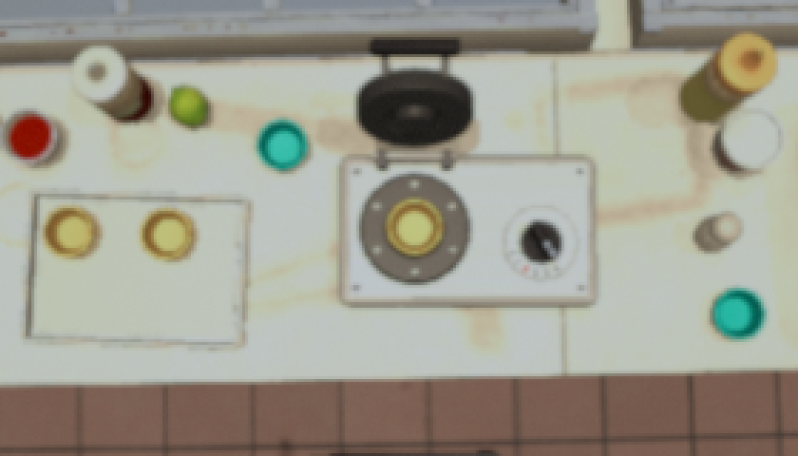

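Both views show the press with the golden cup in its die (scene ≈326,203; top ≈325,199) and the knob at top ≈370,204. The tray is left of it with two cups in its rear half, and the turquoise cups are decoys. Next I'll measure edges at a larger scale.

```bash
python3 - <<'E'
import cv2
a=cv2.imread('pics/scene0.png');b=cv2.imread('pics/top0.png')
cv2.imwrite('pics/s_press.png',cv2.resize(a[180:256,284:404],None,fx=6.6,fy=6.6,interpolation=2))
cv2.imwrite('pics/t_press.png',cv2.resize(b[165:235,290:395],None,fx=7.5,fy=7.5,interpolation=2))
cv2.imwrite('pics/t_tray.png',cv2.resize(b[180:250,180:280],None,fx=8,fy=8,interpolation=2))
E
```

```text
(no output)
```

View pics/s_press.png

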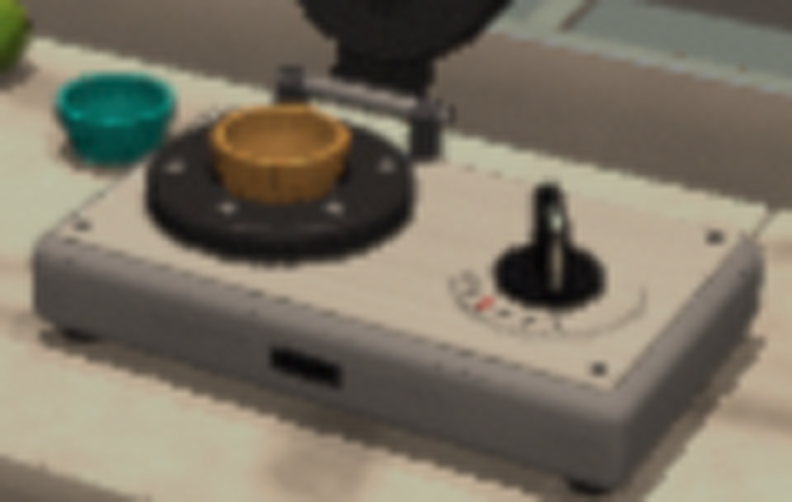

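View pics/t_press.png

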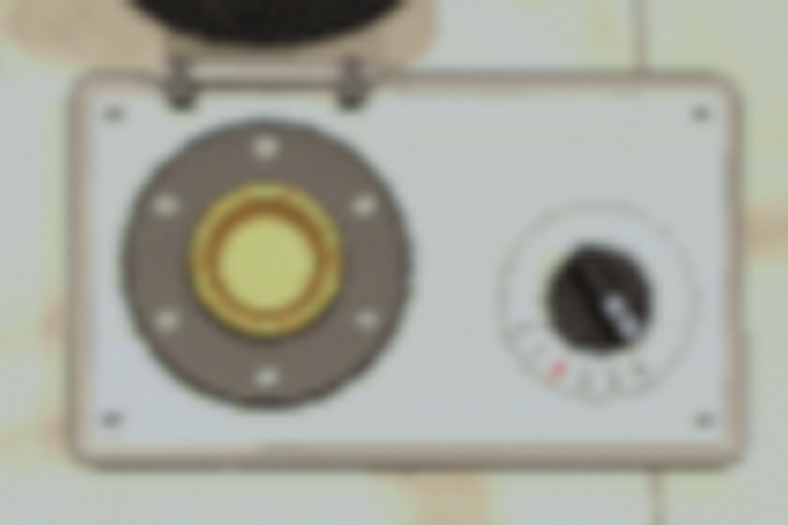

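View pics/t_tray.png

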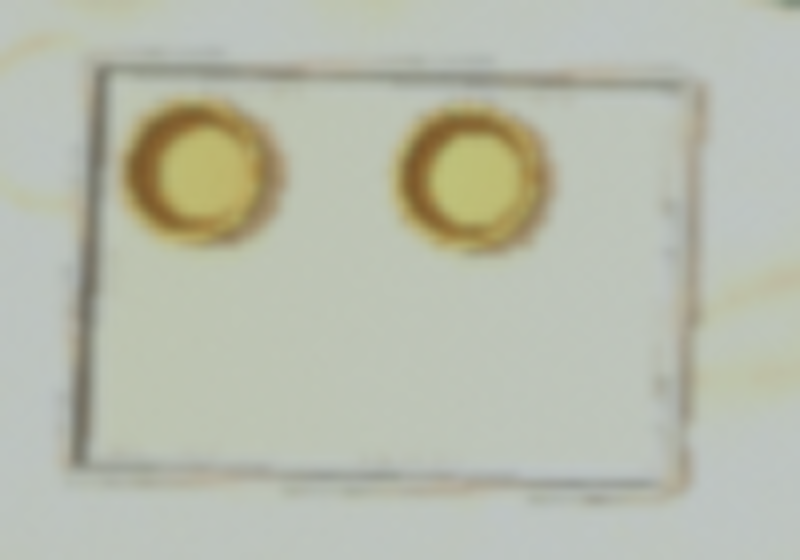

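```bash
cat > m.py <<'E'
from h import *
np.set_printoptions(precision=4,suppress=True)
S=lambda x,y:((x+.5)/6.6-.5+284,(y+.5)/6.6-.5+180)
T=lambda x,y:((x+.5)/7.5-.5+290,(y+.5)/7.5-.5+165)
R=lambda x,y:((x+.5)/8-.5+180,(y+.5)/8-.5+180)
E
cat > m1.py <<'E'
from m import *
print('ring top z.072',atz('top',[T(266.5,264)],.072))
print('screws',atz('top',[T(265.5,262.5)],.072))
print('cup rim z.09',atz('top',[T(267,259)],.09))
print('knobdisc',atz('top',[T(600,299)],.066))
print('tri rim',tri(S(281,138),T(267,259)))
print('tri ring',tri(S(280,185),T(266.5,264)))
print('tri disc',tri(S(550,276),T(600,299)))
print('top of knob bar scene', atz('scene',[S(549,190)],.096))
# deck outer corners
c=[T(70,72),T(742,72),T(742,467),T(68,467)]
print('deck corners z.055',atz('top',c,.055),atz('top',c,.055).mean(0))
sc=[T(114,113),T(702,113),T(704,420),T(112,420)]
P=atz('top',sc,.055);print('deck screws',P,P.mean(0))
tr=[R(92,60),R(703,80),R(686,490),R(70,470)]
P=atz('top',tr,.021);print('tray',P,P.mean(0),[np.linalg.norm(P[i]-P[(i+1)%4]) for i in range(4)])
print('cups',atz('top',[R(196,172),R(468,178)],.033))
E
python3 m1.py
```

```text
ring top z.072 [[ 0.5048 -0.0247  0.072 ]]
screws [[ 0.5055 -0.0243  0.072 ]]
cup rim z.09 [[ 0.5052 -0.0248  0.09  ]]
knobdisc [[ 0.4876 -0.1639  0.066 ]]
tri rim (array([ 0.5061, -0.0256,  0.0851]), np.float64(0.0018259368939436606))
tri ring (array([ 0.5062, -0.0254,  0.0611]), np.float64(0.0015101634148185544))
tri disc (array([ 0.4884, -0.1654,  0.0601]), np.float64(0.0017458855474853942))
top of knob bar scene [[ 0.498 -0.16   0.096]]
deck corners z.055 [[ 0.5904  0.057   0.055 ]
 [ 0.5839 -0.229   0.055 ]
 [ 0.4163 -0.2226  0.055 ]
 [ 0.4225  0.0606  0.055 ]] [ 0.5033 -0.0835  0.055 ]
deck screws [[ 0.5723  0.0386  0.055 ]
 [ 0.5667 -0.2113  0.055 ]
 [ 0.4364 -0.2073  0.055 ]
 [ 0.4419  0.0417  0.055 ]] [ 0.5043 -0.0846  0.055 ]
tray [[0.5615 0.4173 0.021 ]
 [0.5473 0.163  0.021 ]
 [0.3804 0.1715 0.021 ]
 [0.3928 0.4251 0.021 ]] [0.4705 0.2942 0.021 ] [np.float64(0.25475868210774943), np.float64(0.16708417825918892), np.float64(0.25393450942742046), np.float64(0.16896068489887317)]
cups [[0.5129 0.3695 0.033 ]
 [0.508  0.2574 0.033 ]]
```

Picks agree with the stated geometry: the knob–die offset matches the text to 1 mm, and deck size and yaw ≈ -0.022 are consistent. I'll overlay the model on both views to check heights before moving.

```bash
cat > ov.py <<'E'
from m import *
import sys
def draw(n,src,box,s,out,die=(.5053,-.025),psi=-.0224,tr=(.4705,.2942),tpsi=-.056):
    im=cv2.imread(src);x0,x1,y0,y1=box
    big=cv2.resize(im[y0:y1,x0:x1],None,fx=s,fy=s,interpolation=2)
    def pl(P,col):
        q=proj(n,P);q=((q-[x0,y0]+.5)*s-.5)
        cv2.polylines(big,[np.round(q*8).astype(np.int32)],True,col,1,cv2.LINE_AA,3)
    th=np.linspace(0,2*np.pi,60,endpoint=False)
    def W(p,psi,o):
        p=np.array(p,float);c,s_=np.cos(psi),np.sin(psi)
        return np.c_[o[0]+c*p[:,0]-s_*p[:,1],o[1]+s_*p[:,0]+c*p[:,1],p[:,2]]
    circ=lambda r,z,c=(0,0):np.c_[c[0]+r*np.cos(th),c[1]+r*np.sin(th),0*th+z]
    D=lambda p:W(p,psi,die)
    pl(D(circ(.062,.072)),(0,0,255));pl(D(circ(.0305,.090)),(255,0,0));pl(D(circ(.024,.066,(-.015,-.14))),(0,0,255))
    b=np.array([[x,y,0] for x,y in((-.024,-.006),(.024,-.006),(.024,.006),(-.024,.006))])
    k=W(b,np.pi/6,(-.015,-.14));k[:,2]=.096;pl(D(k),(255,0,255))
    pl(D([[a,b,.055] for a,b in((-.085,-.205),(.085,-.205),(.085,.085),(-.085,.085))]),(0,200,0))
    pl(W([[a,b,.021] for a,b in((-.0825,-.1225),(.0825,-.1225),(.0825,.1225),(-.0825,.1225))],tpsi,tr),(0,200,0))
    pl(W(circ(.0305,.033,(-.036,0)),tpsi,tr),(255,0,0))
    cv2.imwrite(out,big)
if __name__=='__main__':
    draw('scene','pics/scene0.png',(204,404,170,256),3.9,'pics/o_s.png')
    draw('top','pics/top0.png',(184,394,160,250),3.8,'pics/o_t.png')
E
python3 ov.py
```

```text
(no output)
```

View pics/o_s.png

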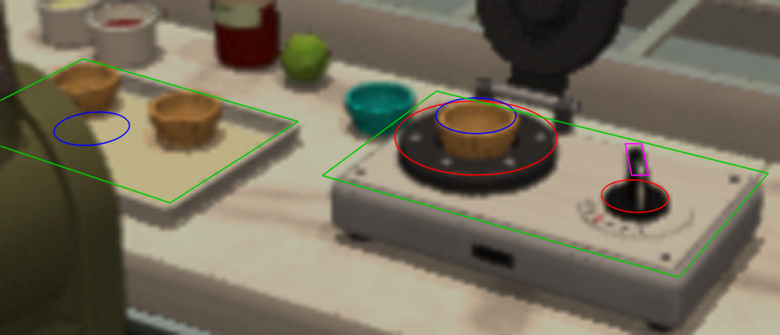

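View pics/o_t.png

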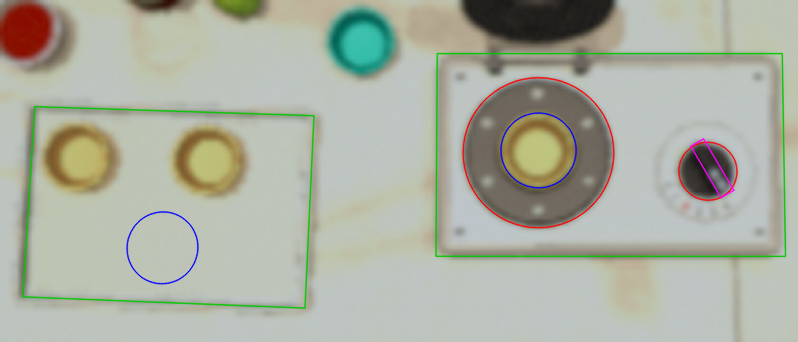

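The top view fits everywhere. The scene view is offset by a uniform ~1 px, i.e. within the calibration error. Now I'll work out the moves.

```bash
cat > go.py <<'E'
from m import *
import sys
from scipy.spatial.transform import Rotation as Ro
def go(p,yaw,s=None):
    s=s or ctrl.get_state()
    R=Ro.from_rotvec(s['tool_rot']);t=Ro.from_euler('z',yaw)*Ro.from_matrix(np.diag([-1,1,-1.]))
    print('turn',(R.inv()*t).as_rotvec(),'shift',R.inv().apply(np.array(p)-s['position']))
def st():
    s=ctrl.get_state();R=Ro.from_rotvec(s['tool_rot']).as_matrix()
    print(s['time'],s['position'],'yaw',np.arctan2(-R[0,1],R[1,1]),'tilt',R[:,2],'F',s['ft_force'],'T',s['torque'],'g',s['grip_width'],'q',s['joint_positions'])
if __name__=='__main__':
    st();a=list(map(float,sys.argv[1:]))
    for i in range(0,len(a),4): go(a[i:i+3],a[i+3])
E
python3 go.py .40 .42 .25 -.0224  .50 .15 .25 -.0224 .5053 -.025 .2 -.0224
```

```text
0.7 [0.1594 0.6302 0.2413] yaw -0.24776342008481356 tilt [ 0.      0.0001 -1.    ] F [-0.6577 -0.7012 -0.6689] T [ 0.0151  0.0294 -0.0136] g 1.0007420269703444 q [-1.3089  0.321  -0.0701  1.4505  0.0226  1.3708 -0.0569]
turn [ 0.0001  0.     -0.2254] shift [-0.2848 -0.1447 -0.0087]
turn [ 0.0001  0.     -0.2254] shift [-0.4479 -0.382  -0.0087]
turn [ 0.0001  0.     -0.2254] shift [-0.496  -0.5503  0.0413]
```

Call:
step_arm --plan '[[[0,0,-0.05],[-0.05,-0.025,0],0],[[0,0,-0.1],[-0.1,-0.05,0],0],[[0,0,-0.15],[-0.15,-0.075,0],0],[[0,0,-0.2],[-0.2,-0.1,0],0],[[0,0,-0.225],[-0.25,-0.125,0],0],[[0,0,-0.225],[-0.285,-0.145,0],0],[[0,0,-0.225],[-0.32,-0.195,-0.003],0],[[0,0,-0.225],[-0.355,-0.245,-0.005],0],[[0,0,-0.225],[-0.39,-0.295,-0.007],0],[[0,0,-0.225],[-0.42,-0.34,-0.009],0]]' --squeeze 12

```text
time: 1.95
position: [0.484, 0.1951, 0.2507]
tool_rot: [0.038, 3.14, 0.001]
ft_force: [-0.1, -0.0, 0.5]
grip_width: 1.003
```

```bash
python3 go.py .5053 -.025 .2 -.0224 .5053 -.025 .13 -.0224
```

```text
1.95 [0.484  0.1951 0.2507] yaw -0.023908110436842513 tilt [ 0.001   0.0005 -1.    ] F [-0.1019 -0.0441  0.5443] T [ 0.0731 -0.0148  0.0055] g 1.002786739964612 q [-0.693   0.038   0.2669  1.763  -0.0103  1.3409  1.123 ]
turn [ 0.0005  0.001  -0.0015] shift [-0.0265 -0.2196  0.0506]
turn [ 0.0005  0.001  -0.0015] shift [-0.0265 -0.2196  0.1206]
```

Call:
step_arm --plan '[[[0,0,0],[-0.006,-0.05,0],0],[[0,0,0],[-0.012,-0.1,0.01],0],[[0,0,0],[-0.018,-0.15,0.02],0],[[0,0,0],[-0.024,-0.2,0.035],0],[[0,0,0],[-0.0265,-0.2196,0.05],0],[[0,0,0],[-0.0265,-0.2196,0.08],0],[[0,0,0],[-0.0265,-0.2196,0.1],0],[[0,0,0],[-0.0265,-0.2196,0.12],0],[[0,0,0],[-0.0265,-0.2196,0.12],0],[[0,0,0],[-0.0265,-0.2196,0.12],0]]'

```text
time: 3.2
position: [0.5053, -0.0226, 0.1311]
tool_rot: [0.036, 3.14, 0.0]
ft_force: [0.4, 1.1, 0.3]
grip_width: 0.997
```

```bash
python3 go.py .5053 -.025 .096 -.0224; python3 - <<'E'
from h import *
for n in('scene','top'): cv2.imwrite(f'pics/{n}1.png',ctrl.get_image(n)[:,:,::-1])
a=cv2.imread('pics/scene1.png');b=cv2.imread('pics/top1.png')
A=cv2.resize(a[130:250,280:400],None,fx=3.3,fy=3.3,interpolation=2);B=cv2.resize(b[140:260,270:390],None,fx=3.3,fy=3.3,interpolation=2)
cv2.imwrite('pics/ab1.png',np.hstack([A,B]))
E
```

```text
3.2 [ 0.5053 -0.0226  0.1311] yaw -0.02277791972791384 tilt [ 0.0012  0.0002 -1.    ] F [0.3518 1.0533 0.2889] T [-0.0352 -0.0168  0.0019] g 0.9967235245497742 q [-0.4621  0.1005  0.4813  1.9565 -0.0525  1.0953  1.5891]
turn [ 0.0002  0.0012 -0.0004] shift [-0.     -0.0024  0.0351]
```

View pics/ab1.png

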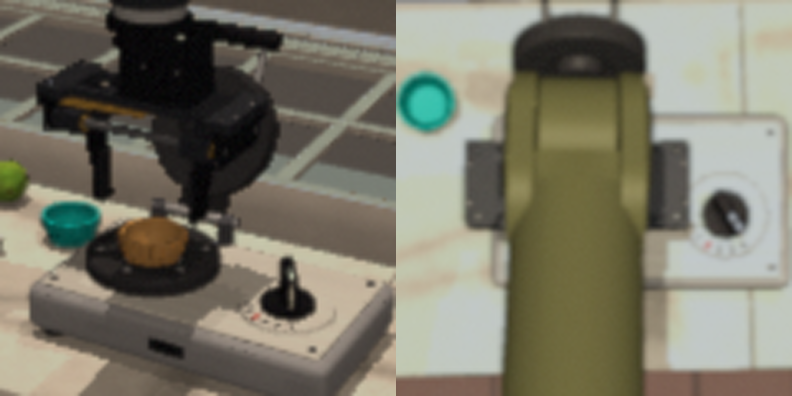

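Gripper is centred over the cup (tips at crop ≈103,195 and 200,215 straddle the cup at 153,240). Descend.

Call:
step_arm --plan '[[[0,0,0],[0,-0.001,0.01],0],[[0,0,0],[0,-0.002,0.02],0],[[0,0,0],[0,-0.0024,0.03],0],[[0,0,0],[0,-0.0024,0.035],0],[[0,0,0],[0,-0.0024,0.035],0],[[0,0,0],[0,-0.0024,0.035],0],[[0,0,0],[0,-0.0024,0.035],0],[[0,0,0],[0,-0.0024,0.035],0],[[0,0,0],[0,-0.0024,0.035],0],[[0,0,0],[0,-0.0024,0.035],0]]' --squeeze 10

```text
time: 4.55
position: [0.5047, -0.025, 0.0953]
tool_rot: [0.036, 3.141, 0.0]
ft_force: [0.9, 0.1, 0.2]
grip_width: 1.001
```

```bash
python3 go.py .5053 -.025 .096 -.0224
```

```text
4.55 [ 0.5047 -0.025   0.0953] yaw -0.022755202078437026 tilt [ 0.0002  0.0001 -1.    ] F [0.8792 0.105  0.247 ] T [-0.0199 -0.0512 -0.0349] g 1.0012153761868596 q [-0.451   0.1465  0.4821  1.9911 -0.0796  1.0217  1.6163]
turn [ 0.0001  0.0002 -0.0004] shift [-0.0006 -0.     -0.0007]
```

Call:
step_arm --plan '[[[0,0,0],[0,0,0],40],[[0,0,0],[0,0,0],60],[[0,0,0],[0,0,0],68],[[0,0,0],[0,0,0],74],[[0,0,0],[0,0,0],80],[[0,0,0],[0,0,0],90],[[0,0,0],[0,0,0],110],[[0,0,0],[0,0,0],110],[[0,0,0],[0,0,0],110],[[0,0,0],[0,0,0],110]]' --squeeze 10

```text
time: 5.8
position: [0.5047, -0.025, 0.0952]
tool_rot: [0.036, 3.141, 0.0]
ft_force: [-0.6, -0.5, 0.2]
grip_width: 0.691
```

```bash
python3 go.py .5053 -.025 .24 -.0224
```

```text
5.8 [ 0.5047 -0.025   0.0952] yaw -0.022776719166837312 tilt [ 0.      0.0001 -1.    ] F [-0.6162 -0.4926  0.2483] T [ 0.0286 -0.0614 -0.0073] g 0.691363315876698 q [-0.451   0.1466  0.4821  1.9912 -0.0795  1.0217  1.6163]
turn [ 0.0001  0.     -0.0004] shift [-0.0006  0.     -0.1448]
```

Opening is 0.691×87 = 60.1 mm, which matches the rim. Lift straight up slowly, then rise clear.

Call:
step_arm --plan '[[[0,0,0],[0,0,-0.004],110],[[0,0,0],[0,0,-0.008],110],[[0,0,0],[0,0,-0.012],110],[[0,0,0],[0,0,-0.018],110],[[0,0,0],[0,0,-0.026],110],[[0,0,0],[0,0,-0.036],110],[[0,0,0],[0,0,-0.05],110],[[0,0,0],[0,0,-0.06],110],[[0,0,0],[0,0,-0.07],110],[[0,0,0],[0,0,-0.07],110]]'

```text
time: 7.05
position: [0.5053, -0.025, 0.1662]
tool_rot: [0.036, 3.14, 0.001]
ft_force: [1.1, -0.3, 0.3]
grip_width: 0.693
```

```bash
python3 go.py .445 .28 .18 -.056; python3 - <<'E'
from h import *
a=ctrl.get_image('scene')[:,:,::-1];cv2.imwrite('pics/scene2.png',a)
cv2.imwrite('pics/s2.png',cv2.resize(a[110:250,280:400],None,fx=4,fy=4,interpolation=2))
E
```

```text
7.05 [ 0.5053 -0.025   0.1662] yaw -0.022730327323232772 tilt [ 0.0018  0.0004 -1.    ] F [ 1.1261 -0.3488  0.3359] T [0.0385 0.0438 0.0157] g 0.6933826198812819 q [-0.4665  0.0615  0.483   1.9179 -0.0315  1.1675  1.5762]
turn [0.0005 0.0018 0.0333] shift [ 0.0672  0.3035 -0.0138]
```

View pics/s2.png

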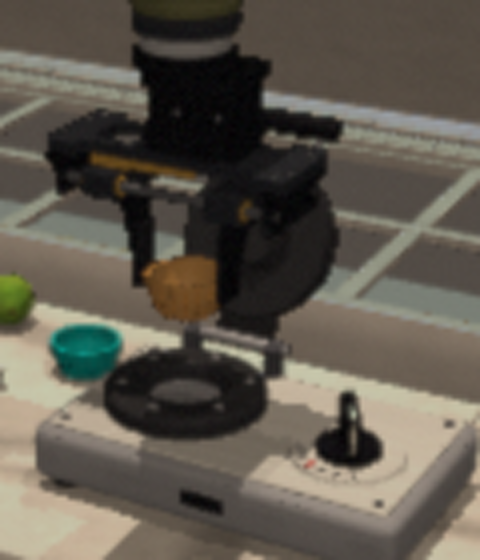

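The cup hangs in the fingers (crop ≈185,285) and the die is empty. Carry it to the tray.

```bash
python3 go.py .4346 .2962 .12 -.056
```

```text
7.1 [ 0.5049 -0.025   0.1656] yaw -0.022683193337076545 tilt [ 0.0007  0.0003 -1.    ] F [ 0.6433  0.1526 -0.692 ] T [-0.0379  0.0621 -0.0436] g 0.6954416912434718 q [-0.4664  0.0621  0.483   1.9188 -0.0316  1.1673  1.5763]
turn [0.0003 0.0007 0.0333] shift [0.0776 0.3195 0.0456]
```

Call:
step_arm --plan '[[[0,0,0],[0.004,0.02,0],110],[[0,0,0.005],[0.011,0.05,0],110],[[0,0,0.01],[0.02,0.09,0],110],[[0,0,0.015],[0.029,0.13,0],110],[[0,0,0.02],[0.038,0.17,0],110],[[0,0,0.025],[0.047,0.21,0],110],[[0,0,0.03],[0.056,0.25,0],110],[[0,0,0.033],[0.065,0.285,0],110],[[0,0,0.033],[0.073,0.31,0.005],110],[[0,0,0.033],[0.077,0.319,0.015],110]]'

```text
time: 8.35
position: [0.4342, 0.2972, 0.1496]
tool_rot: [-0.083, -3.14, -0.0]
ft_force: [-0.2, -1.0, -0.9]
grip_width: 0.696
```

```bash
python3 go.py .4346 .2962 .07 -.056; python3 - <<'E'
from h import *
a=ctrl.get_image('scene')[:,:,::-1];cv2.imwrite('pics/scene3.png',a)
b=ctrl.get_image('top')[:,:,::-1];cv2.imwrite('pics/top3.png',b)
cv2.imwrite('pics/s3.png',np.hstack([cv2.resize(a[130:250,180:300],None,fx=3.3,fy=3.3,interpolation=2),cv2.resize(b[150:270,170:290],None,fx=3.3,fy=3.3,interpolation=2)]))
E
```

```text
8.35 [0.4342 0.2972 0.1496] yaw -0.05310931762475272 tilt [-0.0003  0.0001 -1.    ] F [-0.2156 -0.9807 -0.8513] T [-0.0104 -0.0609  0.0349] g 0.6957121816685438 q [-0.818   0.1239  0.1797  1.88   -0.0246  1.1399  0.8883]
turn [ 0.0001 -0.0003  0.0029] shift [-0.0005 -0.001   0.0796]
```

View pics/s3.png

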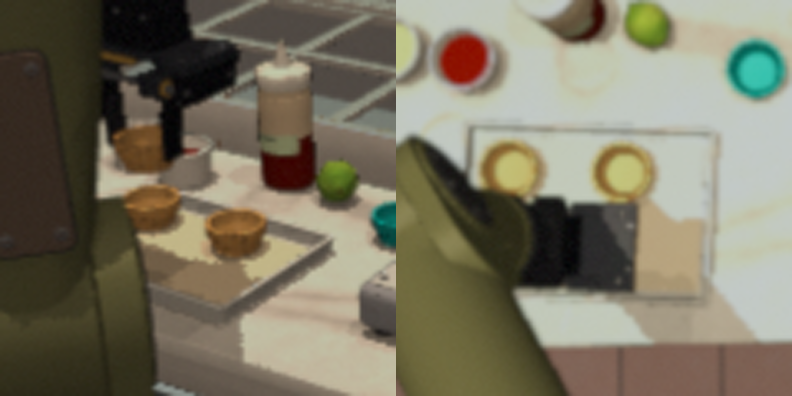

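The cup hangs level over the empty half. Descend to about 12 mm above the floor, then feel.

Call:
step_arm --plan '[[[0,0,0],[0,0,0.015],110],[[0,0,0.003],[0,-0.001,0.035],110],[[0,0,0.003],[0,-0.001,0.055],110],[[0,0,0.003],[0,-0.001,0.07],110],[[0,0,0.003],[0,-0.001,0.08],110],[[0,0,0.003],[0,-0.001,0.088],110],[[0,0,0.003],[0,-0.001,0.094],110],[[0,0,0.003],[0,-0.001,0.1],110],[[0,0,0.003],[0,-0.001,0.1],110],[[0,0,0.003],[0,-0.001,0.1],110]]'

```text
time: 9.7
position: [0.4351, 0.2949, 0.0505]
tool_rot: [0.092, 3.14, 0.001]
ft_force: [-0.6, 0.1, -0.4]
grip_width: 0.692
```

```bash
python3 go.py .4346 .2962 .038 -.056
```

```text
9.7 [0.4351 0.2949 0.0505] yaw -0.05871133410758088 tilt [ 0.0005  0.0004 -1.    ] F [-0.6486  0.1456 -0.4301] T [-0.0186  0.0086  0.031 ] g 0.6924618589622139 q [-0.8063  0.2391  0.1776  1.9699 -0.052   0.9363  0.9093]
turn [ 0.0004  0.0004 -0.0027] shift [0.0006 0.0013 0.0125]
```

Call:
step_arm --plan '[[[0,0,0],[0,0,0.003],110],[[0,0,0],[0,0,0.006],110],[[0,0,0],[0,0,0.008],110],[[0,0,0],[0,0,0.009],110],[[0,0,0],[0,0,0.01],110],[[0,0,0],[0,0,0.0105],110],[[0,0,0],[0,0,0.011],110],[[0,0,0],[0,0,0.0115],110],[[0,0,0],[0,0,0.0115],110],[[0,0,0],[0,0,0.0115],110]]'

```text
time: 10.95
position: [0.4349, 0.2947, 0.0388]
tool_rot: [0.092, 3.14, 0.0]
ft_force: [0.1, -1.1, -0.1]
grip_width: 0.696
```

```bash
python3 go.py .4346 .2962 .038 -.056
```

```text
10.95 [0.4349 0.2947 0.0388] yaw -0.05874717119522415 tilt [ 0.0001  0.0001 -1.    ] F [ 0.1493 -1.0596 -0.1029] T [ 0.0321 -0.0096  0.0155] g 0.6963378446607823 q [-0.8047  0.2556  0.1764  1.9777 -0.0562  0.9127  0.9125]
turn [ 0.0001  0.0001 -0.0027] shift [0.0004 0.0015 0.0008]
```

Call:
step_arm --plan '[[[0,0,0],[0,0,0.0003],110],[[0,0,0],[0,0,0.0006],110],[[0,0,0],[0,0,0.0008],110],[[0,0,0],[0,0,0.001],110],[[0,0,0],[0,0,0.0012],110],[[0,0,0],[0,0,0.0014],110],[[0,0,0],[0,0,0.0015],110],[[0,0,0],[0,0,0.0015],110],[[0,0,0],[0,0,0.0015],110],[[0,0,0],[0,0,0.0015],110]]'

```text
time: 12.2
position: [0.435, 0.2947, 0.0381]
tool_rot: [-0.092, -3.14, -0.0]
ft_force: [-2.4, -1.8, 8.1]
grip_width: 0.697
```

```bash
python3 go.py .4346 .2962 .038 -.056
```

```text
12.2 [0.435  0.2947 0.0381] yaw -0.058847506445901976 tilt [-0.      0.0002 -1.    ] F [-2.3655 -1.8452  8.0883] T [-0.443   0.5678  0.0065] g 0.6966783541389723 q [-0.8044  0.2567  0.1764  1.978  -0.0566  0.9114  0.9129]
turn [ 0.0002 -0.0001 -0.0028] shift [0.0005 0.0015 0.0001]
```

Contact at 8 N, at the expected height. I'll ease up 0.7 mm and open gently.

Call:
step_arm --plan '[[[0,0,0],[0,0,-0.0003],110],[[0,0,0],[0,0,-0.0007],110],[[0,0,0],[0,0,-0.0007],80],[[0,0,0],[0,0,-0.0007],74],[[0,0,0],[0,0,-0.0007],68],[[0,0,0],[0,0,-0.0007],60],[[0,0,0],[0,0,-0.0007],50],[[0,0,0],[0,0,-0.0007],30],[[0,0,0],[0,0,-0.0007],15],[[0,0,0],[0,0,-0.0007],0]]'

```text
time: 13.45
position: [0.4349, 0.2947, 0.038]
tool_rot: [0.092, 3.14, 0.0]
ft_force: [-0.1, -0.1, 0.5]
grip_width: 0.965
```

```bash
python3 go.py .4346 .2962 .2 -.056
```

```text
13.45 [0.4349 0.2947 0.038 ] yaw -0.05880181953500862 tilt [ 0.0001  0.0001 -1.    ] F [-0.0674 -0.1033  0.5404] T [-0.0545  0.0197 -0.0616] g 0.9645106512527886 q [-0.8045  0.2568  0.1763  1.9782 -0.0565  0.911   0.9128]
turn [ 0.0001  0.0001 -0.0028] shift [ 0.0004  0.0015 -0.162 ]
```

Call:
step_arm --plan '[[[0,0,0],[0,0,0],0],[[0,0,0],[0,0,0],0],[[0,0,0],[0,0,-0.005],0],[[0,0,0],[0,0,-0.015],0],[[0,0,0],[0,0,-0.03],0],[[0,0,0],[0,0,-0.055],0],[[0,0,0],[0,0,-0.085],0],[[0,0,0],[0,0,-0.115],0],[[0,0,0],[0,0,-0.14],0],[[0,0,0],[0,0,-0.16],0]]'

```text
time: 14.7
position: [0.4353, 0.2949, 0.2006]
tool_rot: [0.092, 3.138, 0.003]
ft_force: [-0.2, 0.1, -0.4]
grip_width: 1.003
```

```bash
python3 go.py .48 .06 .2 .2  .4872 -.1647 .2 .501; python3 - <<'E'
from h import *
a=ctrl.get_image('scene')[:,:,::-1];cv2.imwrite('pics/scene4.png',a)
b=ctrl.get_image('top')[:,:,::-1];cv2.imwrite('pics/top4.png',b)
cv2.imwrite('pics/s4.png',np.hstack([cv2.resize(a[130:250,180:300],None,fx=3.3,fy=3.3,interpolation=2),cv2.resize(b[150:270,170:290],None,fx=3.3,fy=3.3,interpolation=2)]))
E
```

```text
14.7 [0.4353 0.2949 0.2006] yaw -0.058901208256410334 tilt [ 0.002   0.0018 -1.    ] F [-0.1726  0.1195 -0.3703] T [-0.0353  0.0105 -0.0384] g 1.0027404904149078 q [-0.8205  0.0781  0.184   1.8224 -0.0153  1.2398  0.8798]
turn [ 0.0016  0.0021 -0.2589] shift [-0.0584 -0.2318  0.0002]
turn [ 0.0013  0.0024 -0.5599] shift [-0.0789 -0.4557 -0.0001]
```

View pics/s4.png

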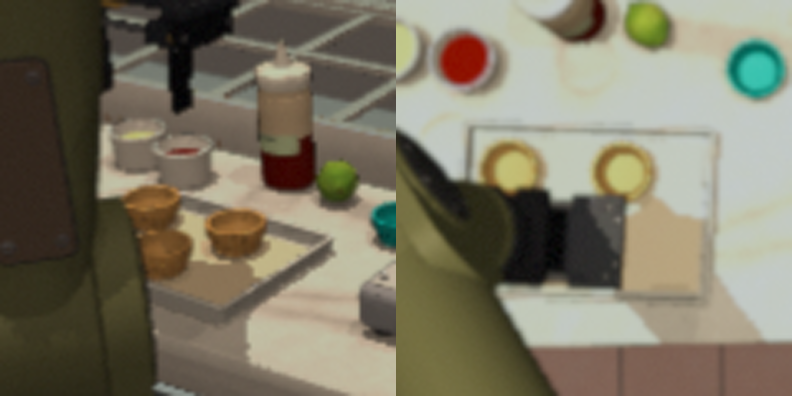

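The cup stands upright on the tray (scene crop ≈165,252) and the others are unmoved. On to the knob.

Call:
step_arm --plan '[[[0,0,-0.03],[-0.007,-0.04,0],0],[[0,0,-0.09],[-0.015,-0.09,0],0],[[0,0,-0.15],[-0.024,-0.14,0],0],[[0,0,-0.21],[-0.033,-0.19,0],0],[[0,0,-0.27],[-0.042,-0.24,0],0],[[0,0,-0.33],[-0.05,-0.29,0],0],[[0,0,-0.39],[-0.059,-0.34,0],0],[[0,0,-0.45],[-0.067,-0.39,0],0],[[0,0,-0.52],[-0.075,-0.43,0.01],0],[[0,0,-0.56],[-0.079,-0.456,0.02],0]]'

```text
time: 16.05
position: [0.4866, -0.1675, 0.1776]
tool_rot: [-0.778, 3.044, -0.001]
ft_force: [0.1, 1.0, -0.3]
grip_width: 1.002
```

```bash
python3 go.py .4872 -.1647 .14 .501; python3 - <<'E'
from h import *
a=ctrl.get_image('scene')[:,:,::-1];cv2.imwrite('pics/scene5.png',a)
b=ctrl.get_image('top')[:,:,::-1];cv2.imwrite('pics/top5.png',b)
cv2.imwrite('pics/s5.png',np.hstack([cv2.resize(a[130:250,290:410],None,fx=3.3,fy=3.3,interpolation=2),cv2.resize(b[150:270,170:290],None,fx=3.3,fy=3.3,interpolation=2)]))
E
```

```text
16.05 [ 0.4866 -0.1675  0.1776] yaw 0.5003373804562071 tilt [ 0.0002 -0.0003 -1.    ] F [ 0.1028  1.0109 -0.2773] T [ 0.0626  0.0409 -0.0135] g 1.0019586497565476 q [-0.3624  0.0758  0.6758  1.8891 -0.0507  1.1935  2.4018]
turn [-0.0004  0.0001 -0.0007] shift [-0.0019  0.0022  0.0376]
```

View pics/s5.png

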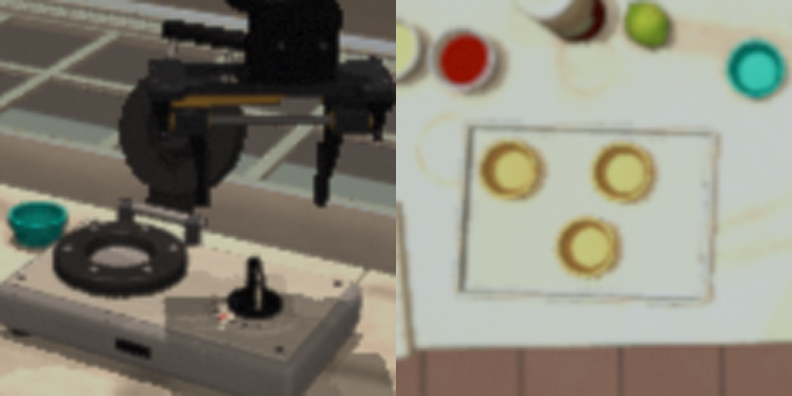

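Top view confirms the cup upright in the free half. The fingers straddle the knob; descending.

Call:
step_arm --plan '[[[0,0,0],[-0.001,0.001,0.01],0],[[0,0,0],[-0.0019,0.0022,0.025],0],[[0,0,0],[-0.0019,0.0022,0.04],0],[[0,0,0],[-0.0019,0.0022,0.052],0],[[0,0,0],[-0.0019,0.0022,0.06],0],[[0,0,0],[-0.0019,0.0022,0.065],0],[[0,0,0],[-0.0019,0.0022,0.065],0],[[0,0,0],[-0.0019,0.0022,0.065],0],[[0,0,0],[-0.0019,0.0022,0.065],0],[[0,0,0],[-0.0019,0.0022,0.065],0]]'

```text
time: 17.4
position: [0.4878, -0.1624, 0.1132]
tool_rot: [-0.779, 3.043, -0.0]
ft_force: [-0.7, 0.2, 0.4]
grip_width: 0.998
```

```bash
python3 go.py .4872 -.1647 .091 .501
```

```text
17.4 [ 0.4878 -0.1624  0.1132] yaw 0.501247495114188 tilt [ 0.0006  0.0001 -1.    ] F [-0.7046  0.1673  0.3561] T [0.0756 0.0377 0.039 ] g 0.99754789546175 q [-0.3474  0.1543  0.6693  1.9599 -0.1097  1.0623  2.4416]
turn [-0.0002  0.0006  0.0002] shift [ 0.0016 -0.0017  0.0222]
```

Call:
step_arm --plan '[[[0,0,0],[0.001,-0.001,0.005],0],[[0,0,0],[0.0016,-0.0017,0.01],0],[[0,0,0],[0.0016,-0.0017,0.015],0],[[0,0,0],[0.0016,-0.0017,0.019],0],[[0,0,0],[0.0016,-0.0017,0.022],0],[[0,0,0],[0.0016,-0.0017,0.022],0],[[0,0,0],[0.0016,-0.0017,0.022],0],[[0,0,0],[0.0016,-0.0017,0.022],0],[[0,0,0],[0.0016,-0.0017,0.022],0],[[0,0,0],[0.0016,-0.0017,0.022],0]]'

```text
time: 18.65
position: [0.487, -0.1646, 0.091]
tool_rot: [-0.779, 3.043, 0.0]
ft_force: [0.3, -0.4, -0.8]
grip_width: 1.001
```

```bash
python3 go.py .4872 -.1647 .091 .501; python3 - <<'E'
from h import *
a=ctrl.get_image('scene')[:,:,::-1]
cv2.imwrite('pics/s6.png',cv2.resize(a[160:250,310:410],None,fx=6,fy=6,interpolation=2))
E
```

```text
18.65 [ 0.487  -0.1646  0.091 ] yaw 0.5012057946417794 tilt [ 0.0002  0.0001 -1.    ] F [ 0.2712 -0.3937 -0.7593] T [ 0.0572  0.0343 -0.0033] g 1.0005354112147091 q [-0.3344  0.1874  0.6667  1.9796 -0.136   1.0181  2.4674]
turn [0.     0.0002 0.0002] shift [-0.0001 -0.0002  0.    ]
```

View pics/s6.png

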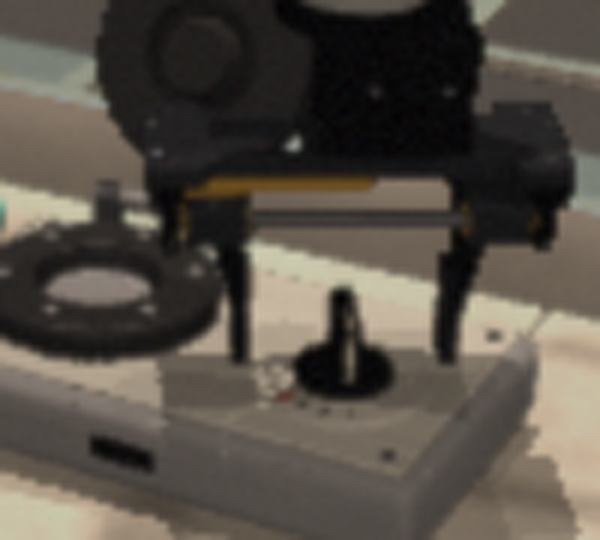

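The fingers (crop ≈238,360 and 447,360) are symmetric about the knob at ≈343. Close.

Call:
step_arm --plan '[[[0,0,0],[0,0,0],80],[[0,0,0],[0,0,0],140],[[0,0,0],[0,0,0],180],[[0,0,0],[0,0,0],205],[[0,0,0],[0,0,0],225],[[0,0,0],[0,0,0],255],[[0,0,0],[0,0,0],255],[[0,0,0],[0,0,0],255],[[0,0,0],[0,0,0],255],[[0,0,0],[0,0,0],255]]' --squeeze 30

```text
time: 19.95
position: [0.4875, -0.1656, 0.0911]
tool_rot: [-0.778, 3.043, -0.003]
ft_force: [2.8, -3.7, -3.2]
grip_width: 0.135
```

```bash
python3 go.py .4872 -.1647 .091 .501
```

```text
19.95 [ 0.4875 -0.1656  0.0911] yaw 0.5008343306470768 tilt [ 0.0015 -0.0015 -1.    ] F [ 2.8132 -3.6604 -3.2208] T [-0.7924 -0.6296  0.0279] g 0.13450402226450447 q [-0.3341  0.1877  0.6673  1.9793 -0.1351  1.0164  2.4675]
turn [-0.0021  0.0006 -0.0002] shift [-0.0001  0.0009  0.0001]
```

Pinched at 11.7 mm. The side force of ~4.6 N suggests ~1 mm offset, so I'll yield to it and turn to the first click (+tool z = clockwise from above).

Call:
step_arm --plan '[[[0,0,0],[0,-0.001,0],255],[[0,0,0.06],[0,-0.001,0],255],[[0,0,0.12],[0,-0.001,0],255],[[0,0,0.18],[0,-0.001,0],255],[[0,0,0.24],[0,-0.001,0],255],[[0,0,0.3],[0,-0.001,0],255],[[0,0,0.349],[0,-0.001,0],255],[[0,0,0.349],[0,-0.001,0],255],[[0,0,0.349],[0,-0.001,0],255],[[0,0,0.349],[0,-0.001,0],255]]' --squeeze 30

```text
time: 21.2
position: [0.4874, -0.165, 0.091]
tool_rot: [0.24, -3.132, -0.001]
ft_force: [0.3, 1.0, 1.8]
grip_width: 0.135
```

```bash
python3 go.py .4875 -.1655 .091 .152
```

```text
21.2 [ 0.4874 -0.165   0.091 ] yaw 0.1529100301609314 tilt [-0.0003  0.0008 -1.    ] F [0.2711 1.047  1.7572] T [ 0.0951 -0.0531  0.0441] g 0.13451924429900589 q [-0.371   0.1943  0.7099  1.979  -0.149   1.02    2.1317]
turn [ 0.0009 -0.0002  0.0009] shift [-0.     -0.0005  0.    ]
```

First click reached: yaw change 0.348, side forces ~1 N. On to the second, reading torque partway.

Call:
step_arm --plan '[[[0,0,0.03],[0,0,0],255],[[0,0,0.06],[0,0,0],255],[[0,0,0.09],[0,0,0],255],[[0,0,0.11],[0,0,0],255],[[0,0,0.12],[0,0,0],255],[[0,0,0.12],[0,0,0],255],[[0,0,0.12],[0,0,0],255],[[0,0,0.12],[0,0,0],255],[[0,0,0.12],[0,0,0],255],[[0,0,0.12],[0,0,0],255]]'

```text
time: 22.45
position: [0.4874, -0.1649, 0.091]
tool_rot: [0.051, -3.141, -0.002]
ft_force: [-2.0, 4.0, 4.7]
grip_width: 0.136
```

```bash
python3 go.py .4875 -.1655 .091 -.197
```

```text
22.45 [ 0.4874 -0.1649  0.091 ] yaw 0.032542009915351826 tilt [-0.0004  0.001  -1.    ] F [-2.0183  4.0075  4.6804] T [0.9935 0.4691 0.0596] g 0.13605240867449053 q [-0.3848  0.1964  0.7254  1.9795 -0.1535  1.0203  2.0152]
turn [ 0.001  -0.0005  0.2295] shift [-0.0001 -0.0006 -0.    ]
```

Call:
step_arm --plan '[[[0,0,0.04],[0,0,0],255],[[0,0,0.08],[0,0,0],255],[[0,0,0.12],[0,0,0],255],[[0,0,0.16],[0,0,0],255],[[0,0,0.2],[0,0,0],255],[[0,0,0.229],[0,0,0],255],[[0,0,0.229],[0,0,0],255],[[0,0,0.229],[0,0,0],255],[[0,0,0.229],[0,0,0],255],[[0,0,0.229],[0,0,0],255]]'

```text
time: 23.7
position: [0.4875, -0.1644, 0.091]
tool_rot: [-0.308, -3.126, -0.003]
ft_force: [-1.0, 4.3, 5.2]
grip_width: 0.136
```

```bash
python3 go.py .4875 -.1655 .091 -.197
```

```text
23.7 [ 0.4875 -0.1644  0.091 ] yaw -0.19624651250777192 tilt [-0.0004  0.0017 -1.    ] F [-1.0071  4.27    5.1993] T [1.1635 0.4279 0.0651] g 0.135748985164428 q [-0.4115  0.2005  0.7554  1.9802 -0.1625  1.0214  1.794 ]
turn [ 0.0016 -0.0007  0.0008] shift [-0.0002 -0.001  -0.    ]
```

Call:
step_arm --plan '[[[0,0,0.03],[0,0.0007,0],255],[[0,0,0.07],[0,0.0007,0],255],[[0,0,0.11],[0,0.0007,0],255],[[0,0,0.15],[0,0.0007,0],255],[[0,0,0.19],[0,0.0007,0],255],[[0,0,0.23],[0,0.0007,0],255],[[0,0,0.26],[0,0.0007,0],255],[[0,0,0.28],[0,0.0007,0],255],[[0,0,0.28],[0,0.0007,0],255],[[0,0,0.28],[0,0.0007,0],255]]'

```text
time: 24.95
position: [0.4877, -0.1639, 0.091]
tool_rot: [-0.741, -3.052, -0.002]
ft_force: [-1.2, 4.9, 5.1]
grip_width: 0.139
```

```bash
python3 go.py .4875 -.1645 .091 -.546
```

```text
24.95 [ 0.4877 -0.1639  0.091 ] yaw -0.4763299368372762 tilt [-0.0002  0.0014 -1.    ] F [-1.1995  4.9492  5.0866] T [1.0755 0.3825 0.01  ] g 0.1390599318906729 q [-0.4462  0.2063  0.794   1.9812 -0.1736  1.0221  1.5228]
turn [ 0.0011 -0.0009  0.0697] shift [-0.0001 -0.0006 -0.    ]
```

Call:
step_arm --plan '[[[0,0,0.02],[0,0,0],255],[[0,0,0.04],[0,0,0],255],[[0,0,0.055],[0,0,0],255],[[0,0,0.07],[0,0,0],255],[[0,0,0.07],[0,0,0],255],[[0,0,0.07],[0,0,0],255],[[0,0,0.07],[0,0,0],255],[[0,0,0.07],[0,0,0],255],[[0,0,0.07],[0,0,0],255],[[0,0,0.07],[0,0,0],255]]'

```text
time: 26.2
position: [0.4877, -0.1638, 0.091]
tool_rot: [-0.847, -3.025, -0.002]
ft_force: [-1.9, 4.0, 5.4]
grip_width: 0.135
```

```bash
python3 go.py .4875 -.1645 .091 -.546;  python3 - <<'E'
from h import *
a=ctrl.get_image('scene')[:,:,::-1]
b=ctrl.get_image('top')[:,:,::-1];cv2.imwrite('pics/top7.png',b)
cv2.imwrite('pics/s7.png',np.hstack([cv2.resize(a[160:250,290:390],None,fx=4.5,fy=4.5,interpolation=2),cv2.resize(b[160:250,190:260],None,fx=4.5,fy=4.5,interpolation=2)]))
E
```

```text
26.2 [ 0.4877 -0.1638  0.091 ] yaw -0.5462728110486975 tilt [-0.0001  0.0016 -1.    ] F [-1.9104  4.0315  5.3678] T [1.1358 0.3467 0.0802] g 0.1348925492740316 q [-0.4549  0.208   0.8039  1.9814 -0.1768  1.0224  1.4556]
turn [ 0.0013 -0.0009 -0.0003] shift [-0.0002 -0.0007 -0.    ]
```

View pics/s7.png

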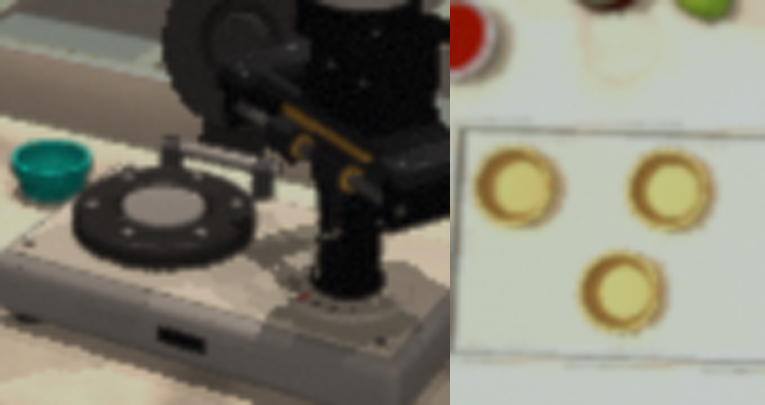

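The plate now shows as a full light disc level with the die face (crop ≈165,205). The knob has settled: the opening is back at 0.135 and the total turn is 1.047 rad. The cup stands on the tray. Handing in.

```bash
python3 -c "
from bench import ctrl
print(ctrl.close_job())"
```

```text
the job is handed in; nothing more can be done
None
```

I moved the cup from the die to the empty half of the tray and handed the job in with the gripper holding the knob at its third stop. It took about 26 s of the 64 s allowed; the hand-in reports no verdict.

**Last checks**
- **Cup:** it touched down at about 8 N at the expected height. The last top view shows it upright in the free half, with the other two cups where they were. I did not look at the shaker again, but the arm stayed well clear of it.
- **Knob:** the gripper turned 1.047 rad from where it took hold, from yaw 0.501 to -0.546. The finger opening went from 0.139 back to 0.135 as the knob settled. I judged the clicks mainly from the turned angle and this settling; the torque readings (0.01 to 0.08 N m) were too coarse to show the clicks clearly.
- **Plate:** in the last scene view it looks level with the die face.

**What disagreed**
- **Scene camera:** it sat about 1 px (2–3 mm) off the top-view fit, and heights triangulated from the two views came out 5–11 mm below the stated ones. I used the stated heights; the cup's touchdown on the tray agreed with them to about 1 mm.
- **Knob force:** about 4 N sideways and 5 N upward remained on the tool while it held the knob, probably from being off centre by about a millimetre.

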